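# Seat the counting camera and click its aperture ring to the line

### The job

Lift the counting camera out of its storage box by the front of its lens, stand it lens up and fully home in the square metal nest, and let go. Then take the lens by its knurled ring and turn it clockwise (seen from above), click by click, until the line on the ring stands at the index line on the lens flange, resting in that click. Leave the camera seated in the nest and do not disturb the cup, tiles, brush and lens cap lying around.

Things in the scene. Friction and masses are not known exactly. Their poses are not given: they have to be found in the camera images.
- cam_center (a point): Camera centre, half-way up its upright lens axis (57 mm above underside and below top); z up the lens, x towards the index line. About 0.45 kg. From below: square grey body 48 x 48 x 40 mm tall, sides along x and y; flange disc 62 mm across, 40 to 46 mm above the underside; fixed barrel 44 mm across to 60 mm; turning ring to 82 mm; front barrel to 114 mm. It starts upright in the box.
- lens_front (a point): Where to pinch the fixed black front barrel to carry the camera: on the lens axis, 103 mm above the underside (46 mm above the camera centre). The barrel is 38 mm across, from 82 to 114 mm; fingertips must stay above the ring, whose top is 21 mm below this point. Turns and moves with the camera.
- ring_center (a point): Middle of the dark knurled turning ring, on the lens axis, 71 mm above the camera's underside. The ring is 54 mm across and 22 mm tall; 14 mm clear below its lower edge before the flange. Clicks every 30 degrees; clicking over takes about 0.11 N m, and let go between clicks it springs to the nearer one.
- index_line (a point): White index line engraved on the top of the camera's fixed flange, below the ring: point 27 mm from the lens axis, 46 mm above the underside. It does not turn with the ring.
- ring_line (a point): White line engraved across the ring's top face and side: point 27 mm from the lens axis at the ring's upper edge, 82 mm above the camera's underside; turns with the ring. One click lies exactly where it stands over the index line. It starts 3 to 5 clicks short of that, to be turned clockwise seen from above; hard ends lie one click past the index line and 5 clicks before it.
- box: Fixed open-topped grey plastic storage box holding the camera at the start, outside 80 x 80 x 80 mm tall, walls and floor 5 mm; origin at the centre of its underside, on the table, sides along x and y. Its walls hide the ring; only the front barrel stands out.
- nest_floor (a point): Centre of the floor of the fixed square metal nest, 8 mm above the table. Recess 52.5 x 52.5 mm, sides along this point's x and y, walls 14 mm above the floor, edges rounded; outside 70.5 mm square, on a flat foot 108 mm long in x. The camera may stand in any of the four quarter turns; the nest keeps it from turning with the ring, with a few degrees of play.
- cup: Bystander: clear plastic cup, 80 mm across the rim, 85 mm tall; origin under its centre. Leave alone.
- tiles: Bystander: bundle of wooden tiles, 77 x 32 x 24 mm; origin under its centre. Leave alone.
- brush: Bystander: small brush lying down; origin at its underside. Leave alone.
- cap: Bystander: black round lens cap, 48 mm across, 12 mm high; origin under its centre. Leave alone.

How it is judged:
By the outcome, as a careful person would: the job done as asked, in the order asked, and still so for the second after the job is handed in, with the robot touching nothing.
It also fails if it takes over 67 s, if anything falls off the work surface, if the arm or the gripper's body presses on something with over 40 N, if the wrist force passes 120 N, or if a joint passes its speed limit or range.

### The arm

A 7-joint arm with a two-finger parallel gripper is mounted at the origin on the work surface. World frame = base frame: x ahead of the robot, y to its left, z up, the work surface at z = 0. Lengths are in m, angles in rad, forces in N, time in s.
With the tool pointing down it reaches from about 0.425 to 0.925 m from the base axis. Payload 6.8 kg.
Tool frame: the origin (TCP) lies at the very end of the fingers, on their centre line; the grasp point (between the pads) lies 19 mm behind it; x points along the fingers, y is the direction in which the jaws open and shut, and the axes are right-handed (so a half turn about x gives the same grasp; the last joint's range is limited). The gripper opens to 88 mm and grips with 3 to 60 N. Pads are 20 mm wide; open, the fingers measure 115 mm over their backs; the gripper's body (75 mm by 178 mm) begins 61 mm behind the grasp point.
Start: joints at [-1.287, 0.477, 0.022, 1.555, -0.011, 1.109, -0.083], TCP at [0.258, 0.624, 0.223] pointing down, gripper open.
Joint ranges: [-2.96, 2.96], [-0.34, 2.1], [-1.41, 1.46], [0.24, 2.44], [-1.37, 4.51], [0.17, 1.92], [-2.96, 2.96]. Speed limits (rad/s): [2.39, 2.39, 3.14, 3.14, 3.14, 3.14, 3.14].

### API

Orientations are given as [roll, pitch, yaw] about the fixed x, y, z axes, in that order (R = Rz(yaw) Ry(pitch) Rx(roll)).
In Python, from bench import sense, camera, order, masks_of, spot_point gives the robot as it stands.
- The arm moves only by the shell command python3 -m crank 'ROWS' [FORCE]. ROWS is JSON, a list of rows, each a list of 7 numbers: the opening, from 0 (shut) to 1 (fully open), then the shift along the tool's x, y, z scaled (see below), then the turn, a rotation vector about the tool's x, y, z scaled (see below). In form: [[claw, dx, dy, dz, rx, ry, rz], ...]. A call has 1 to 8 rows; each row is the pose to reach, as a shift and turn from the pose measured when the call began, along the tool's axes at that moment; what a row does not reach only later rows make up. The controller multiplies each number of a shift by 0.25 m and each number of a turn by 120 degrees. A row lasts 1/10 s, in which the tool goes at most 50 mm and 8.59 degrees, less where a joint would pass 70% of its speed; a pose out of reach is approached as far as the arm can. A call with a number of a shift or a turn outside -1 to 1 is refused whole. A call with a gripper value outside its range is refused whole. The fingers move at their own pace and stop on an object; FORCE is the grip in N (left out, the last holds). Time passes only in rows, so rows that repeat a pose let the fingers close. It gives the time, the measured TCP pose, the force and the opening at its end, in the units of the state.
- sense(): the state, without advancing time (a new reading comes with each control period).
- camera(name): name is "scene" or "top"; returns a dict with "color" (400x640x3 uint8, red, green, blue), "depth" (400x640 float32, m along the optical axis (not along the pixel's ray), 0 where there is no reading), "K" (3x3 intrinsics, pixels), "R" (3x3) and "t" (3): a world point X has camera coordinates R X + t. Camera axes: x right, y down, z forward; pixel columns grow to the right and rows downward; lengths in m; the calibration is good to about 2 mm. A picture is of the moment at which its call begins.
- order.finish_job(): hands the job in, once; it reports no verdict.
Trained networks look in the newest picture that a camera, given by its name, has taken for a name from the list of things; names that differ only in an ending like _2 or _b are one class to them, and where a whole thing is asked for, a point or a joint stands for the part that bears it (a point fixed in the world has none). Each returns a list of dicts, best first, with "p" (0 to 1); they miss things now and then, are a little off and sometimes report something else, mostly with a low value. They report only what shows in the picture. A call takes as long as a camera call.
- masks_of(query, camera): "mask" (400x640 bool, what is visible of it) and "location" ([column, row] in pixels, amid what is visible of it).
- spot_point(query, camera): "location" ([column, row] in pixels: a listed point, or the origin of a listed thing).
The state is a dict: "clock": time; "joint_pos": joint angles; "qd": joint speeds; "joint_efforts": joint torques, N m; "tcp_pos": TCP position; "tcp_rot": TCP orientation; "wrist_force": force on the tool from outside, world axes, zero at the start; "wrist_torque": the same for the moment, N m; "gripper_width": finger opening in m.
Only numpy, scipy, OpenCV 4.12 (cv2) and the standard library are available. Lean on these libraries where they do the work, as an engineer would, in place of code of your own. Each camera call takes 0.05 s, during which the arm holds its last target. There are 200 camera calls.

## Working session

There is one attempt and no reset: what is moved stays moved. The work goes in short steps, Python scripts to look and compute and a shell command to move; the robot and the scene stay as the last step left them, time stands still between calls to the robot, and variables do not carry over. Pictures are saved under pics/ and viewed, about 8 in all and at most 12, crops included, and the job is handed in when it is done.

```bash
ls; mkdir -p pics; cat > h.py <<'E'
import numpy as np, cv2
from scipy.spatial.transform import Rotation as Ro
from bench import sense, camera, order, masks_of, spot_point
def ray(c,px):
    d=np.linalg.inv(c['K'])@np.array([px[0],px[1],1.]); return -c['R'].T@c['t'], c['R'].T@d
def at_z(c,px,z):
    o,d=ray(c,px); return o+d*(z-o[2])/d[2]
def at_depth(c,px):
    u,v=int(round(px[0])),int(round(px[1])); w=c['depth'][max(v-2,0):v+3,max(u-2,0):u+3]; w=w[w>0]
    o,d=ray(c,px); return o+d*np.median(w) if w.size else None
def proj(c,X):
    p=c['K']@(c['R']@np.array(X)+c['t']); return p[:2]/p[2]
def save(img,name): cv2.imwrite('pics/'+name,cv2.cvtColor(img,cv2.COLOR_RGB2BGR))
def plan(pos,rpy):
    "row numbers from current pose to target"
    s=sense(); R0=Ro.from_euler('xyz',s['tcp_rot']); R1=Ro.from_euler('xyz',rpy)
    d=R0.inv().apply(np.array(pos)-s['tcp_pos'])/.25; r=(R0.inv()*R1).as_rotvec()/np.radians(120)
    print('row',np.round(np.r_[d,r],4))
E
python3 - <<'E'
from h import *
np.set_printoptions(precision=4,suppress=True)
s=sense(); print(s)
for n in ['scene','top']:
    c=camera(n); save(c['color'],n+'0.png'); print(n,'campos',-c['R'].T@c['t'],c['R'][2])
    for q in ['lens_front','box','nest_floor','cup','tiles','brush','cap','ring_line','index_line']:
        for r in spot_point(q,n)[:2]: print(q,round(r['p'],2),np.array(r['location']),at_depth(c,r['location']))
E
```

```text
pics
{'clock': 0.0, 'joint_pos': array([-1.2871,  0.4778,  0.0223,  1.5564, -0.0115,  1.1093, -0.0831]), 'qd': array([ 0.0007, -0.0004, -0.0021, -0.0013, -0.001 , -0.0003, -0.0005]), 'joint_efforts': array([  0.0002, -58.2855,   1.5347, -27.2619,  -0.0543,   0.017 ,
         0.0001]), 'tcp_pos': array([0.2575, 0.6233, 0.2217]), 'tcp_rot': array([-1.5157,  1.569 , -1.9074]), 'wrist_force': array([0.0585, 0.6219, 0.3377]), 'wrist_torque': array([-0.039 , -0.0237, -0.0028]), 'gripper_width': 0.08812251584453494}
scene campos [ 1.432  -0.0613  0.8149] [-0.7695  0.0704 -0.6347]
lens_front 0.96 [402.9 155.6] [0.4676 0.2196 0.1122]
lens_front 0.38 [241.2 263.2] [ 0.6847 -0.1774  0.0135]
box 0.73 [334.3 265.3] [0.7364 0.0197 0.0389]
box 0.67 [402.5 187.1] [0.4914 0.2202 0.0326]
nest_floor 0.85 [199.9 213.2] [ 0.5041 -0.2831  0.0089]
nest_floor 0.27 [402.5 168. ] [0.4774 0.219  0.0819]
cup 0.74 [339.4 266.7] [0.7367 0.0304 0.0335]
tiles 0.72 [306.1 195.2] [ 0.4866 -0.0214  0.0259]
cap 0.81 [242.  261.1] [ 0.6778 -0.176   0.0125]
cap 0.45 [308.6 194.7] [ 0.4872 -0.0152  0.0275]
index_line 0.68 [407.2 177.4] [0.49   0.2298 0.0613]
top campos [ 0.4654 -0.0036  0.9182] [ 0.138  -0.0012 -0.9904]
lens_front 0.65 [200.4 260.1] [0.4513 0.2215 0.1194]
box 0.76 [213.4 259.6] [0.4518 0.2043 0.0879]
box 0.17 [211.  258.8] [0.4535 0.2072 0.0959]
nest_floor 0.66 [189.7 265. ] [0.4407 0.2539 0.0797]
nest_floor 0.6 [440.7 236.2] [ 0.5041 -0.2779  0.0075]
cup 0.81 [304.4 150.2] [0.6992 0.0265 0.0046]
cup 0.61 [218.  167.1] [0.6554 0.2191 0.0204]
tiles 0.87 [325.9 249.3] [ 0.4739 -0.0227  0.0237]
brush 0.66 [215.7 168.5] [0.6522 0.2242 0.0202]
brush 0.52 [204.4 247.6] [0.4756 0.2236 0.0872]
cap 0.73 [394.  156.6] [ 0.6833 -0.1771  0.0123]
ring_line 0.72 [191.8 263.4] [0.4449 0.2379 0.1192]
index_line 0.62 [208.3 245.7] [0.4798 0.2203 0.0706]
```

```bash
python3 - <<'E'
from h import *
c=camera('top'); d=camera('scene')
a=cv2.resize(c['color'][190:320,130:270],None,fx=2.85,fy=2.85,interpolation=2)[:370,:400]
b=cv2.resize(c['color'][180:300,375:505],None,fx=3,fy=3,interpolation=2)[:370,:390]
m=np.zeros((600,800,3),np.uint8); m[:a.shape[0],:a.shape[1]]=a; m[:b.shape[0],400:400+b.shape[1]]=b
f=cv2.resize(d['color'],(360,225)); m[375:600,:360]=f
f=cv2.resize(c['color'],(360,225)); m[375:600,400:760]=f
save(m,'a.png')
E
```

```text
(no output)
```

View pics/a.png

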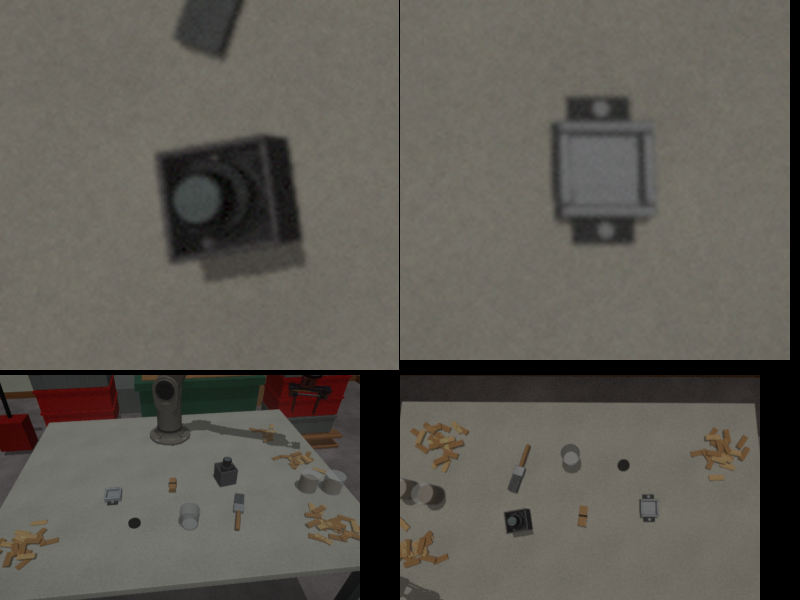

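```bash
cat >> h.py <<'E'
def cloud(c):
    v,u=np.nonzero(c['depth']>0); p=np.linalg.inv(c['K'])@np.c_[u,v,np.ones(len(u))].T*c['depth'][v,u]
    return (c['R'].T@(p-c['t'][:,None])).T
def sel(P,xy,r,z0,z1): return P[(np.hypot(*(P[:,:2]-xy).T)<r)&(P[:,2]>z0)&(P[:,2]<z1)]
def rect(P):
    (cx,cy),(w,h),a=cv2.minAreaRect(P[:,:2].astype(np.float32)*1000); return np.round([cx,cy,w,h,a],1)
E
python3 - <<'E'
from h import *
s=sense(); print('tool R',np.round(Ro.from_euler('xyz',s['tcp_rot']).as_matrix(),3).tolist())
for n in ['top','scene']:
    c=camera(n); P=cloud(c)
    for nm,xy,r,z0,z1 in [('lenstop',(.455,.222),.04,.108,.13),('box',(.46,.213),.08,.074,.088),('nestwall',(.504,-.28),.06,.018,.028),('nestfloor',(.504,-.28),.024,.004,.012)]:
        Q=sel(P,xy,r,z0,z1); print(n,nm,len(Q),rect(Q) if len(Q)>5 else '', np.median(Q,0).round(4) if len(Q) else '')
    for q in ['nest_floor','box']:
        m=max(masks_of(q,n),key=lambda r:r['p'],default=None)
        if m:
            print(n,q,m['p'],m['mask'].sum(),np.round(m['location']))
c=camera('top'); 
for A in [(.452,.2225)]:
    for z in (.119,.087,.051): print(z,proj(c,(*A,z)).round(1),[(a,proj(c,(A[0]+.027*np.cos(np.radians(a)),A[1]+.027*np.sin(np.radians(a)),z)).round(1).tolist()) for a in range(0,360,45)])
E
```

```text
tool R [[-0.0, 0.382, 0.924], [0.0, 0.924, -0.382], [-1.0, 0.0, -0.0]]
top lenstop 326 [452.2 224.9  36.5  37.1  18.1] [0.4515 0.2242 0.1191]
top box 619 [451.8 222.8  80.1  81.   10.5] [0.4529 0.2152 0.0802]
top nestwall 459 [ 5.043e+02 -2.799e+02  7.000e+01  7.070e+01  3.000e-01] [ 0.5081 -0.2782  0.0213]
top nestfloor 368 [ 503.5 -280.6   45.5   46.5   89. ] [ 0.5044 -0.2803  0.008 ]
top nest_floor 0.8 1397 [442. 237.]
top box 0.74 974 [226. 256.]
scene lenstop 168 [453.1 224.2  36.1  40.5  81.5] [0.4582 0.2236 0.1198]
scene box 379 [452.  222.4  84.6  82.1   9.6] [0.4724 0.2143 0.0803]
scene nestwall 310 [ 504.9 -280.    74.7   70.1    1. ] [ 0.5087 -0.2802  0.0224]
scene nestfloor 140 [ 498.6 -280.7   35.    44.1    1.1] [ 0.4996 -0.2811  0.0091]
scene nest_floor 0.8 897 [202. 216.]
scene box 0.59 1257 [400. 179.]
0.119 [200.  259.7] [(0, [200.6, 245.6]), (45, [190.5, 249.7]), (90, [186.0, 259.7]), (135, [189.6, 269.7]), (180, [199.3, 273.9]), (225, [209.4, 269.8]), (270, [213.9, 259.8]), (315, [210.2, 249.8])]
0.087 [204.5 259.5] [(0, [205.0, 245.9]), (45, [195.4, 249.8]), (90, [191.0, 259.4]), (135, [194.5, 269.1]), (180, [203.9, 273.1]), (225, [213.6, 269.2]), (270, [217.9, 259.5]), (315, [214.4, 249.9])]
0.051 [209.2 259.2] [(0, [209.7, 246.2]), (45, [200.4, 250.0]), (90, [196.3, 259.1]), (135, [199.6, 268.4]), (180, [208.6, 272.3]), (225, [217.9, 268.5]), (270, [222.0, 259.3]), (315, [218.6, 250.1])]
```

```bash
python3 - <<'E'
from h import *
s=sense(); r=s['tcp_rot']
for z in (.17,.091): plan((.4523,.2243,z),r)
c=camera('top')
a=at_z(c,(375+200/3,180+108/3),.006);b=at_z(c,(375+206/3,180+231/3),.006);print(a,b,np.degrees(np.arctan2(*(a-b)[1::-1])))
a=at_z(c,(375+629/3,180+97/3),.004);b=at_z(c,(375+634/3,180+243/3),.004);print(a,b,np.degrees(np.arctan2(*(a-b)[1::-1])))
E
```

```text
row [ 0.2106 -1.18    1.3295  0.      0.      0.    ]
row [ 0.5266 -1.18    1.3295  0.      0.      0.    ]
[ 0.54921906 -0.28221454  0.006     ] [ 0.45840873 -0.28323703  0.006     ] 0.6451052332202866
[ 0.55915211 -0.6048112   0.004     ] [ 0.45103683 -0.59923168  0.004     ] -2.9542498240521042
```

```bash
python3 -m crank '[[1,0.02,-0.2,0.2,0,0,0],[1,0.05,-0.35,0.4,0,0,0],[1,0.08,-0.5,0.6,0,0,0],[1,0.1,-0.7,0.75,0,0,0],[1,0.1,-0.82,0.9,0,0,0],[1,0.1,-0.9,1,0,0,0],[1,0.1,-0.9,1,0,0,0]]'
python3 - <<'E'
from h import *
s=sense()
R=np.array([[0,.3827,.9239],[0,.9239,-.3827],[-1,0,0]]); r=Ro.from_matrix(R).as_euler('xyz')
print(s['joint_pos'].round(2))
for z in (.17,.091): plan((.4523,.2243,z),r)
E
```

```text
clock: 2.2
tcp_pos: [0.4041, 0.3172, 0.1978]
tcp_rot: [-0.18, 1.57, -0.574]
wrist_force: [1.1, 0.8, -0.2]
gripper_width: 0.0879
[-0.89  0.24  0.12  1.97 -0.03  0.93  0.42]
row [ 1.114e-01 -2.692e-01  3.207e-01 -7.000e-04  3.000e-04  0.000e+00]
row [ 4.274e-01 -2.692e-01  3.205e-01 -7.000e-04  3.000e-04  0.000e+00]<sys>:0: UserWarning: Gimbal lock detected. Setting third angle to zero since it is not possible to uniquely determine all angles.
```

```bash
python3 -m crank '[[1,0.05,-0.13,0.16,0,0,0],[1,0.11,-0.26,0.31,0,0,0],[1,0.2,-0.269,0.3205,0,0,0],[1,0.3,-0.269,0.3205,0,0,0],[1,0.4,-0.269,0.3205,0,0,0],[1,0.4274,-0.269,0.3205,0,0,0],[1,0.4274,-0.269,0.3205,0,0,0],[1,0.4274,-0.269,0.3205,0,0,0]]' && python3 -m crank '[[0,0,0,0,0,0,0],[0,0,0,0,0,0,0],[0,0,0,0,0,0,0],[0,0,0,0,0,0,0],[0,0,0,0,0,0,0],[0,0,0,0,0,0,0]]' 30
```

```text
clock: 3.0
tcp_pos: [0.4529, 0.2249, 0.0919]
tcp_rot: [0.674, 1.569, 0.28]
wrist_force: [0.4, 0.4, 0.7]
gripper_width: 0.0875
clock: 3.6
tcp_pos: [0.4528, 0.2248, 0.0919]
tcp_rot: [0.669, 1.569, 0.275]
wrist_force: [-0.2, -0.4, -0.7]
gripper_width: 0.0433
```

```bash
python3 -m crank '[[0,0,0,0,0,0,0],[0,0,0,0,0,0,0],[0,0,0,0,0,0,0],[0,0,0,0,0,0,0],[0,-0.02,0,0,0,0,0],[0,-0.05,0,0,0,0,0],[0,-0.08,0,0,0,0,0]]' 30 && python3 -m crank '[[0,-0.08,0,0,0,0,0],[0,-0.16,0,0,0,0,0],[0,-0.24,0,0,0,0,0],[0,-0.34,0,0,0,0,0],[0,-0.44,0,0,0,0,0],[0,-0.48,0,0,0,0,0],[0,-0.48,0,0,0,0,0],[0,-0.48,0,0,0,0,0]]'
python3 - <<'E'
from h import *
c=camera('top'); d=camera('scene'); s=sense()
ax=s['tcp_pos']; print(ax)
m=np.zeros((600,800,3),np.uint8)
for i,(k,n) in enumerate([(c,'top'),(d,'scene')]):
    u,v=proj(k,ax-[0,0,.04]).astype(int); a=k['color'][v-60:v+60,u-60:u+60]; m[:400,400*i:400*i+400]=cv2.resize(a,(400,400),interpolation=2); print(n,u-60,v-60)
    for q in ['index_line','ring_line','lens_front','cam_center']:
        for r in spot_point(q,n)[:2]: print(n,q,round(r['p'],2),np.array(r['location']).round(1),at_depth(k,r['location']))
save(m,'b.png')
E
```

```text
clock: 4.3
tcp_pos: [0.4524, 0.2245, 0.1122]
tcp_rot: [0.122, 1.57, -0.272]
wrist_force: [0.6, 0.0, -4.9]
gripper_width: 0.0374
clock: 5.1
tcp_pos: [0.4517, 0.2242, 0.2314]
tcp_rot: [-1.644, 1.57, -2.038]
wrist_force: [-0.3, 0.3, -5.4]
gripper_width: 0.0373
[0.45145643 0.22394393 0.23080428]
top 127 200
top index_line 0.67 [186.4 245.4] [0.47806381 0.22705636 0.1913254 ]
top ring_line 0.34 [215.9 165.5] [0.65918468 0.22408777 0.01970924]
top cam_center 0.71 [183.4 263.2] [0.45115574 0.17811925 0.35472847]
scene 346 64
scene index_line 0.78 [410.5 130.7] [0.47838749 0.22821164 0.18970737]
scene ring_line 0.49 [416.8 109. ] [0.46890228 0.24001947 0.24081017]
scene lens_front 0.92 [408.7 106.2] [0.46921287 0.22037865 0.24960405]
scene cam_center 0.72 [405.7 119.2] [0.47572149 0.2147114  0.2199896 ]
```

View pics/b.png

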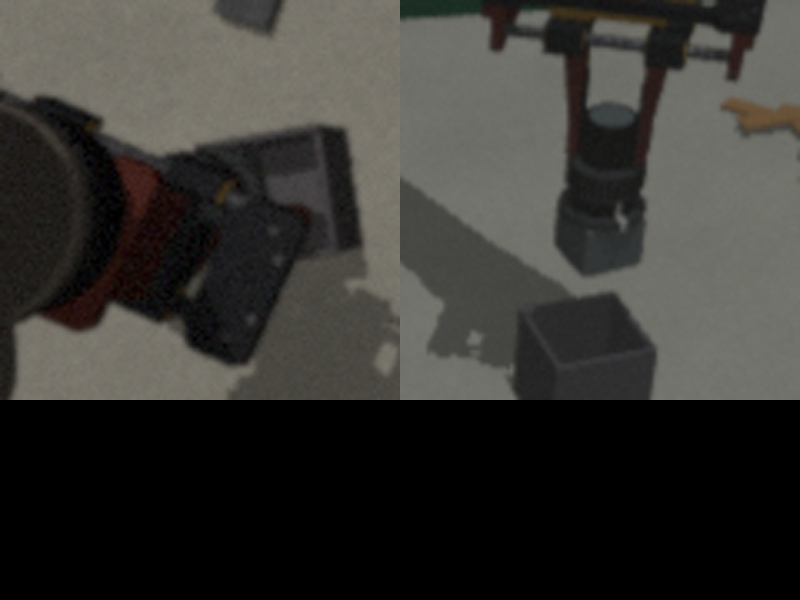

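```bash
python3 -m crank '[[0,0,-0.06,0.03,0,0,0],[0,0,-0.18,0.1,0,0,0],[0,0,-0.32,0.17,0,0,0],[0,0,-0.48,0.26,0,0,0],[0,0,-0.64,0.35,0,0,0],[0,0,-0.78,0.42,0,0,0],[0,0,-0.86,0.465,0,0,0],[0,0,-0.89,0.483,0,0,0]]' 40 && python3 -m crank '[[0,0,0,0,0,0,0]]' && python3 - <<'E'
from h import *
s=sense(); R=Ro.from_euler('xyz',s['tcp_rot']).as_matrix(); print(R[:,1:].round(3).tolist(), s['joint_pos'].round(2))
a=np.radians(67.46-9.0); y=[np.cos(a),np.sin(a),0]; x=[0,0,-1]; T=np.c_[x,y,np.cross(x,y)]
plan((.5043,-.2802,.17),Ro.from_matrix(T).as_euler('xyz'))
E
```

```text
clock: 6.4
tcp_pos: [0.4779, -0.0314, 0.2324]
tcp_rot: [-0.67, 1.569, -1.069]
wrist_force: [0.3, 1.3, -4.8]
gripper_width: 0.0375
clock: 6.5
tcp_pos: [0.4777, -0.0326, 0.2324]
tcp_rot: [-0.586, 1.569, -0.987]
wrist_force: [0.1, -0.1, -5.0]
gripper_width: 0.0376
[[0.391, 0.92], [0.92, -0.391], [-0.001, 0.001]] [-0.4   0.14  0.38  2.02 -0.06  0.99  1.17]
row [ 2.511e-01 -8.696e-01  4.847e-01  7.100e-02  6.000e-04  3.000e-04]<sys>:0: UserWarning: Gimbal lock detected. Setting third angle to zero since it is not possible to uniquely determine all angles.
```

```bash
python3 -m crank '[[0,0.02,-0.06,0.03,0.01,0,0],[0,0.06,-0.18,0.1,0.02,0,0],[0,0.1,-0.32,0.17,0.03,0,0],[0,0.14,-0.48,0.26,0.04,0,0],[0,0.18,-0.64,0.35,0.055,0,0],[0,0.22,-0.78,0.43,0.071,0,0],[0,0.25,-0.85,0.474,0.071,0,0],[0,0.251,-0.87,0.485,0.071,0,0]]' && python3 -m crank '[[0,0,0,0,0,0,0],[0,0,0,0,0,0,0]]' && python3 - <<'E'
from h import *
s=sense(); t=s['tcp_pos']; R=Ro.from_euler('xyz',s['tcp_rot']).as_matrix(); print(R[:,1].round(3),t.round(4)); zu=t[2]-.0868
m=np.zeros((600,800,3),np.uint8)
for i in range(2):
  n=['top','scene'][i]; k=camera(n); P=cloud(k)
  Q=sel(P,t[:2],.05,zu+.004,zu+.036); print(n,len(Q),rect(Q) if len(Q)>9 else '')
  if i:
    # two planes by yaw search: minimise distance to L corner of 48mm square
    A=Q[:,:2]; best=[]
    for yaw in np.arange(-30,30.1,.5):
        c_,s_=np.cos(np.radians(yaw)),np.sin(np.radians(yaw)); L=(A-t[:2])@np.array([[c_,-s_],[s_,c_]])
        from scipy.optimize import minimize
        f=lambda o: np.mean(np.minimum(np.abs(np.max(np.abs(L-o),1)-.024),.006))
        r=minimize(f,[0,0],method='Nelder-Mead',options=dict(initial_simplex=[[0,0],[.003,0],[0,.003]])); best.append((r.fun*1000,yaw,*(r.x*1000).round(1)))
    print(np.round(sorted(best)[:5],2))
    np.save('Q.npy',Q)
  u,v=proj(k,t-[0,0,.06]).astype(int); a=k['color'][v-50:v+70,u-60:u+60]; m[:400,400*i:400*i+400]=cv2.resize(a,(400,400),interpolation=2); print(n,u-60,v-50)
  for q in ['index_line','ring_line']:
    for r in spot_point(q,n)[:2]:
        X=at_z(k,r['location'],zu+(.046 if q[0]=='i' else .082)); e=X-t; print(n,q,round(r['p'],2),np.array(r['location']).round(1),'ang',np.degrees(np.arctan2(e[1],e[0])).round(1),'r',np.hypot(*e[:2]).round(4))
save(cv2.convertScaleAbs(m,alpha=1.8),'c.png')
E
```

```text
clock: 7.3
tcp_pos: [0.5034, -0.2829, 0.1686]
tcp_rot: [-1.551, 1.568, -2.104]
wrist_force: [-0.8, 0.6, -5.3]
gripper_width: 0.0376
clock: 7.5
tcp_pos: [0.5034, -0.2817, 0.1683]
tcp_rot: [-1.969, 1.568, -2.521]
wrist_force: [0.0, 0.6, -5.1]
gripper_width: 0.0372
[ 0.524  0.851 -0.002] [ 0.5034 -0.2817  0.1683]
top 88 [ 499.9 -257.4   46.9    3.2    6. ]
top 397 184
top index_line 0.61 [459.1 220.5] ang 6.8 r 0.0263
top ring_line 0.54 [453.3 238. ] ang 108.2 r 0.0292
top ring_line 0.35 [463.4 236.3] ang 123.5 r 0.0107
scene 246 [ 515.5 -269.8   33.4   63.3   44.6]
[[ 1.26  6.   -1.2   1.  ]
 [ 1.26  5.5  -1.2   1.1 ]
 [ 1.26  6.5  -1.1   1.  ]
 [ 1.27  7.   -1.1   1.1 ]
 [ 1.27  5.   -1.2   0.9 ]]
scene 133 130
scene index_line 0.57 [191.2 183.6] ang 4.5 r 0.0344
scene ring_line 0.64 [200.4 159.6] ang 100.8 r 0.0261
```

View pics/c.png

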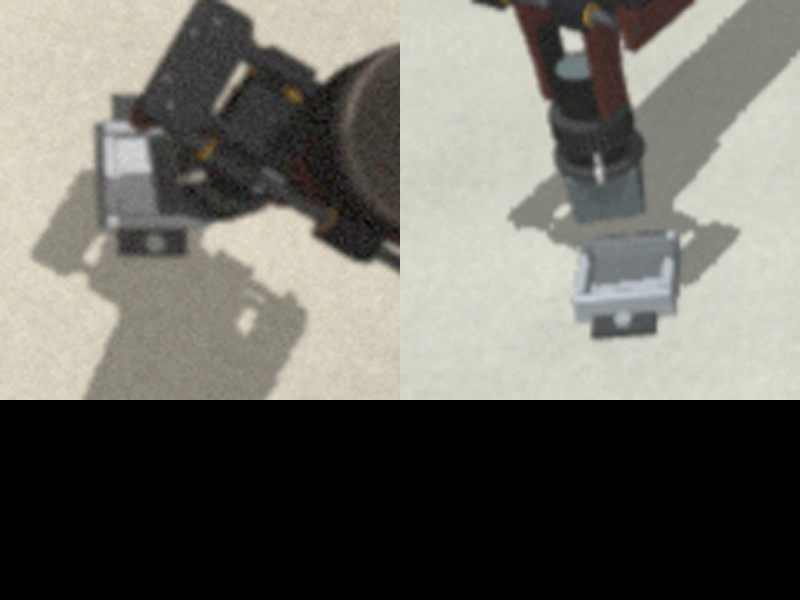

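```bash
cat > fit.py <<'E'
from h import *
from scipy.optimize import least_squares
def sq(A,half,c0,y0=0,span=12):
    "fit square outline; returns cx,cy (mm), yaw"
    def res(p,A):
        c,s=np.cos(p[2]),np.sin(p[2]); L=(A-p[:2])@np.array([[c,-s],[s,c]]); return np.max(np.abs(L),1)-half
    r=least_squares(res,[*c0,np.radians(y0)],args=(A,),loss='soft_l1',f_scale=.0015,x_scale=[.01,.01,.1])
    return np.r_[r.x[:2]*1000,np.degrees(r.x[2]),r.cost/len(A)*1e6].round(2)
E
python3 - <<'E'
from fit import *
s=sense(); t=s['tcp_pos']; zu=t[2]-.0868; print(t.round(4))
for n in ['top','scene']:
    P=np.vstack([cloud(camera(n)) for _ in range(5)])
    Q=sel(P,t[:2],.05,zu+.003,zu+.037); 
    for y0 in (0,8): print(n,'body',len(Q),sq(Q[:,:2],.024,t[:2],y0))
    W=sel(P,(.5043,-.28),.06,.0185,.026); 
    W=W[np.max(np.abs(W[:,:2]-(.5043,-.28)),1)>.022]
    print(n,'wall top mid',len(W),sq(W[:,:2],.03075,(.5043,-.28),1),rect(W))
    O=sel(P,(.5043,-.28),.06,.009,.018); O=O[np.max(np.abs(O[:,:2]-(.5043,-.28)),1)>.032]
    print(n,'outer',len(O),sq(O[:,:2],.03525,(.5043,-.28),1))
k=camera('scene')
def sl(a,b): p,q=proj(k,a),proj(k,b); return ((q-p)[1]/(q-p)[0]).round(3)
for y in (0,2,4,6,8):
    c,s_=np.cos(np.radians(y)),np.sin(np.radians(y)); f=lambda h,x,o,z:(o[0]+c*h-s_*x,o[1]+s_*h+c*x,z)
    print(y,'cam',sl(f(.024,-.024,t,zu),f(.024,.024,t,zu)),'nest',sl(f(.035,-.035,(.5043,-.28),.022),f(.035,.035,(.5043,-.28),.022)))
x=[];g=cv2.resize(k['color'][160:240,170:230],None,fx=9,fy=9,interpolation=cv2.INTER_CUBIC)[:600]
save(cv2.convertScaleAbs(k['color'][150:225,165:240].repeat(8,0).repeat(8,1),alpha=1.8),'d.png')
E
```

```text
[ 0.5037 -0.2821  0.1689]
top body 465 [ 5.0286e+02 -2.8161e+02  6.4200e+00  1.1000e-01]
top body 465 [ 5.0286e+02 -2.8161e+02  6.4200e+00  1.1000e-01]
top wall top mid 1279 [ 503.1  -279.39   -0.76    1.91] [ 5.042e+02 -2.786e+02  6.990e+01  6.890e+01  3.000e-01]
top outer 335 [ 496.55 -280.37   -1.1     2.63]
scene body 1310 [ 501.54 -282.47    6.13    0.9 ]
scene body 1310 [ 501.54 -282.47    6.13    0.9 ]
scene wall top mid 1463 [ 5.0583e+02 -2.7953e+02  2.7000e-01  2.1900e+00] [ 504.9 -280.    76.7   70.8    1.1]
scene outer 642 [ 504.3  -280.6     0.52    4.37]
0 cam -0.075 nest -0.078
2 cam -0.096 nest -0.101
4 cam -0.118 nest -0.123
6 cam -0.139 nest -0.146
8 cam -0.161 nest -0.169
```

View pics/d.png

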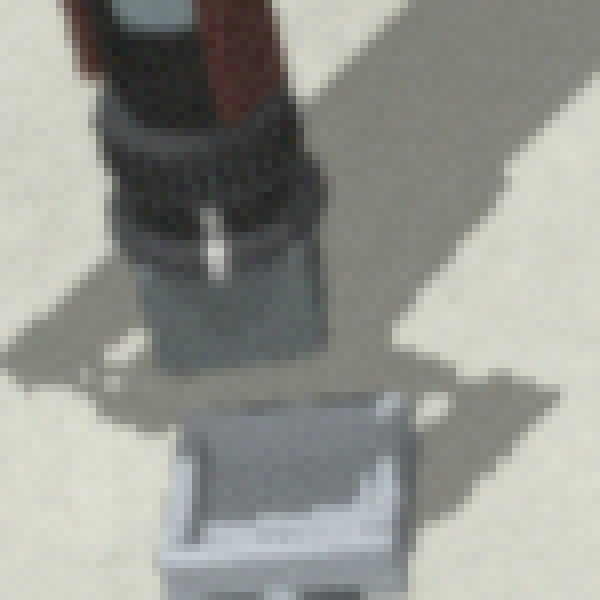

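```bash
cat > go.py <<'E'
import sys,warnings; warnings.simplefilter('ignore')
from h import *
def go(x,y,z,yaw):
    a=np.radians(yaw); Y=[np.cos(a),np.sin(a),0]; X=[0,0,-1]; plan((x,y,z),Ro.from_matrix(np.c_[X,Y,np.cross(X,Y)]).as_euler('xyz'))
    R=Ro.from_euler('xyz',sense()['tcp_rot']).as_matrix(); print('yaw now',np.degrees(np.arctan2(R[1,1],R[0,1])).round(2),sense()['tcp_pos'].round(4),sense()['wrist_force'].round(1),'j7',sense()['joint_pos'][6].round(2))
if __name__=='__main__':
    v=list(map(float,sys.argv[1:])); go(*v)
E
python3 go.py .505 -.2801 .12 52.7
```

```text
row [ 0.194   0.0139 -0.0003  0.0465  0.      0.0014]
yaw now 58.29 [ 0.5033 -0.283   0.1685] [-0.7 -0.1 -5.2] j7 1.64
```

```bash
python3 -m crank '[[0,0,0.008,0,0.02,0,0],[0,0.06,0.0139,0,0.0465,0,0],[0,0.12,0.0139,0,0.0465,0,0],[0,0.17,0.0139,0,0.0465,0,0],[0,0.194,0.0139,0,0.0465,0,0],[0,0.194,0.0139,0,0.0465,0,0],[0,0.194,0.0139,0,0.0465,0,0]]' && python3 go.py .505 -.2801 .0958 52.7; python3 - <<'E'
from fit import *
s=sense(); t=s['tcp_pos']; zu=t[2]-.0868
for n in ['top','scene']:
    P=np.vstack([cloud(camera(n)) for _ in range(3)])
    Q=sel(P,t[:2],.05,zu+.003,zu+.037);print(n,'body',len(Q),sq(Q[:,:2],.024,t[:2],0))
E
```

```text
clock: 9.05
tcp_pos: [0.5052, -0.2805, 0.1202]
tcp_rot: [-1.396, 1.568, -2.047]
wrist_force: [-0.0, -0.2, -5.2]
gripper_width: 0.0374
row [ 0.0975  0.001  -0.0016  0.0001  0.0002  0.0014]
yaw now 52.71 [ 0.5052 -0.2805  0.1202] [-0.  -0.2 -5.2] j7 1.59
top body 216 [ 5.0576e+02 -2.7963e+02  7.1000e-01  1.2000e-01]
scene body 740 [ 503.65 -279.82    0.79    0.87]
```

```bash
python3 -m crank '[[0,0.02,0,0,0,0,0],[0,0.04,0,0,0,0,0],[0,0.055,0,0,0,0,0],[0,0.07,0,0,0,0,0],[0,0.085,0,0,0,0,0],[0,0.0975,0,0,0,0,0],[0,0.0975,0,0,0,0,0]]' 40; python3 go.py .505 -.2801 .0938 52.7
```

```text
clock: 10.05
tcp_pos: [0.505, -0.2802, 0.0955]
tcp_rot: [-1.53, 1.568, -2.181]
wrist_force: [-0.2, -0.2, -5.2]
gripper_width: 0.0374
row [ 0.0069  0.0001 -0.0003  0.0001  0.0001  0.0014]
yaw now 52.71 [ 0.505  -0.2802  0.0955] [-0.2 -0.2 -5.2] j7 1.61
```

No contact yet and below the wall tops; go on to touch the floor.

```bash
python3 -m crank '[[0,0.003,0,0,0,0,0],[0,0.006,0,0,0,0,0],[0,0.009,0,0,0,0,0],[0,0.012,0,0,0,0,0],[0,0.012,0,0,0,0,0]]'; python3 go.py .505 -.2801 .0938 52.7
```

```text
clock: 10.55
tcp_pos: [0.5056, -0.2807, 0.095]
tcp_rot: [-0.749, 1.569, -1.401]
wrist_force: [-5.6, 3.4, 17.0]
gripper_width: 0.0375
row [ 0.0047  0.0005 -0.0034 -0.0001  0.0007  0.0006]
yaw now 52.68 [ 0.5056 -0.2807  0.095 ] [-5.6  3.4 17. ] j7 1.61
```

```bash
python3 -m crank '[[0,0.008,0,0,0,0,0],[0.7,0.006,0,0,0,0,0],[1,0.004,0,0,0,0,0],[1,0,0,0,0,0,0],[1,0,0,0,0,0,0],[1,0,0,0,0,0,0],[1,-0.08,0,0,0,0,0],[1,-0.2,0,0,0,0,0]]' && python3 -m crank '[[1,-0.2,0,0.1,0,0,0],[1,-0.3,0,0.3,0,0,0],[1,-0.3,0,0.5,0,0,0],[1,-0.3,0,0.7,0,0,0],[1,-0.3,0,0.75,0,0,0]]'; python3 - <<'E'
from fit import *
N=(.5045,-.28); m=np.zeros((600,800,3),np.uint8)
for i,n in enumerate(['top','scene']):
    F=[camera(n) for _ in range(3)]; k=F[0]; P=np.vstack([cloud(f) for f in F])
    L=sel(P,N,.03,.117,.13); print(n,'lens top z',np.median(L[:,2]).round(4),np.std(L[:,2]).round(4),rect(L))
    A=np.c_[L[:,:2],np.ones(len(L))]; print('tilt deg',np.degrees(np.linalg.lstsq(A,L[:,2],rcond=None)[0][:2]).round(2))
    fl=sel(P,N,.031,.050,.058); print('flange z',len(fl), np.median(fl[:,2]).round(4) if len(fl) else '')
    Q=sel(P,N,.05,.026,.045);print('body',len(Q),sq(Q[:,:2],.024,N,0) if len(Q)>20 else '')
    for q,z in [('index_line',.054),('ring_line',.09)]:
        for r in spot_point(q,n)[:2]:
            e=at_z(k,r['location'],z)[:2]-N; print(n,q,round(r['p'],2),np.array(r['location']).round(1),'ang',np.degrees(np.arctan2(e[1],e[0])).round(1),'r',np.hypot(*e).round(4))
    u,v=proj(k,(*N,.07)).astype(int); a=np.mean([f['color'] for f in F],0).astype(np.uint8)[v-35:v+35,u-35:u+35]; m[:400,400*i:400*i+400]=cv2.resize(a,(400,400),interpolation=cv2.INTER_CUBIC); print(u-35,v-35)
save(cv2.convertScaleAbs(m[:400],alpha=1.8),'e.png')
E
```

```text
clock: 11.35
tcp_pos: [0.5043, -0.28, 0.1439]
tcp_rot: [-2.236, 1.567, -2.888]
wrist_force: [-0.4, -0.9, 0.9]
gripper_width: 0.0872
clock: 11.85
tcp_pos: [0.6562, -0.3954, 0.2177]
tcp_rot: [-1.881, 1.567, -2.531]
wrist_force: [0.3, 1.2, 0.4]
gripper_width: 0.088
top lens top z 0.1224 0.0015 [ 503.8 -278.9   37.5   35.1   89.9]
tilt deg [ 0.75 -1.12]
flange z 395 0.0541
body 83 [ 502.77 -279.46    0.95    0.84]
top index_line 0.9 [446.9 222.8] ang 4.2 r 0.026
top index_line 0.66 [217.  166.1] ang 73.5 r 0.5141
top ring_line 0.79 [441.1 235.7] ang 96.4 r 0.0262
top ring_line 0.51 [458.7 234.7] ang -94.4 r 0.0096
415 199
scene lens top z 0.1236 0.0022 [ 504.5 -279.2   40.9   37.2    5.2]
tilt deg [-4.34 -0.34]
flange z 405 0.0552
body 424 [ 5.0350e+02 -2.7961e+02  3.3000e-01  1.2100e+00]
scene index_line 0.93 [195.6 207.9] ang -4.3 r 0.0316
scene ring_line 0.72 [202.3 186. ] ang 101.5 r 0.0164
161 158
```

View pics/e.png

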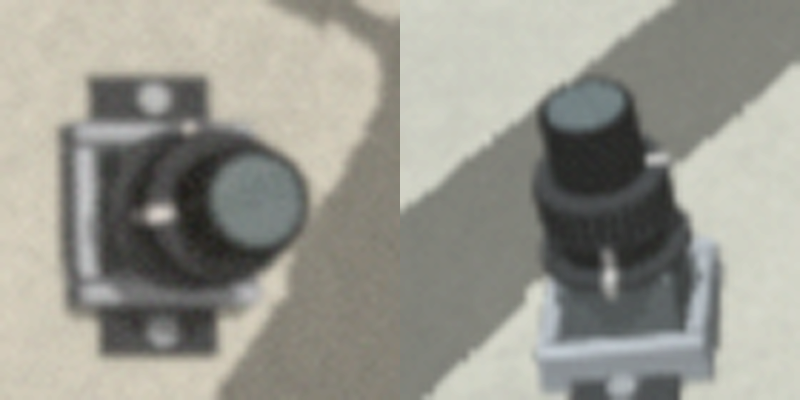

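```bash
python3 go.py .5043 -.2797 .15 52.7; python3 go.py .5043 -.2797 .062 52.7
```

```text
row [ 2.778e-01 -5.000e-04 -7.483e-01  0.000e+00 -1.000e-03  1.100e-03]
yaw now 52.7 [ 0.6534 -0.3929  0.2191] [-0.3  1.  -0.5] j7 1.61
row [ 6.298e-01  3.000e-04 -7.475e-01  0.000e+00 -1.000e-03  1.100e-03]
yaw now 52.7 [ 0.6534 -0.3929  0.2191] [-0.3  1.  -0.5] j7 1.61
```

```bash
python3 -m crank '[[1,0,0,-0.2,0,0,0],[1,0,0,-0.4,0,0,0],[1,0.05,0,-0.58,0,0,0],[1,0.12,0,-0.72,0,0,0],[1,0.2,0,-0.748,0,0,0],[1,0.278,0,-0.748,0,0,0],[1,0.278,0,-0.748,0,0,0]]'; python3 go.py .5043 -.2797 .062 52.7
```

```text
clock: 13.05
tcp_pos: [0.5028, -0.2781, 0.1484]
tcp_rot: [-2.711, 1.565, 2.922]
wrist_force: [1.2, 0.3, -0.3]
gripper_width: 0.0877
row [ 0.3457 -0.0006  0.0106  0.0004 -0.0027  0.0012]
yaw now 52.74 [ 0.5028 -0.2781  0.1484] [ 1.2  0.3 -0.3] j7 1.57
```

```bash
python3 -m crank '[[1,0.06,0,0.0106,0,-0.002,0.001],[1,0.14,0,0.0106,0,-0.002,0.001],[1,0.22,0,0.0106,0,-0.002,0.001],[1,0.3,0,0.0106,0,-0.002,0.001],[1,0.3457,0,0.0106,0,-0.002,0.001],[1,0.3457,0,0.0106,0,-0.002,0.001],[1,0.3457,0,0.0106,0,-0.002,0.001]]'; python3 go.py .5043 -.2797 .062 52.7
```

```text
clock: 13.75
tcp_pos: [0.5049, -0.28, 0.0628]
tcp_rot: [-2.53, 1.57, 3.103]
wrist_force: [-0.2, -0.3, 0.3]
gripper_width: 0.0879
row [ 0.0034 -0.0004 -0.0026  0.0003 -0.0002  0.0002]
yaw now 52.73 [ 0.5049 -0.28    0.0628] [-0.2 -0.3  0.3] j7 1.64
```

```bash
python3 -m crank '[[0,0,0,0,0,0,0],[0,0,0,0,0,0,0],[0,0,0,0,0,0,0],[0,0,0,0,0,0,0],[0,0,0,0,0,0,0],[0,0,0,0,0,0,0],[0,0,0,0,0,0,0],[0,0,0,0,0,0,0]]' 30; python3 go.py .5043 -.2797 .062 22.7
```

```text
clock: 14.55
tcp_pos: [0.5048, -0.2802, 0.063]
tcp_rot: [-2.287, 1.57, -2.938]
wrist_force: [-1.9, -0.3, 2.6]
gripper_width: 0.0534
row [ 3.900e-03  5.000e-04 -2.900e-03  2.501e-01 -1.000e-04  2.000e-04]
yaw now 52.72 [ 0.5048 -0.2802  0.063 ] [-1.9 -0.3  2.6] j7 1.64
```

```bash
python3 -m crank '[[0,0,0,0,0.045,0,0],[0,0,0,0,0.09,0,0],[0,0,0,0,0.135,0,0],[0,0,0,0,0.18,0,0],[0,0,0,0,0.215,0,0],[0,0,0,0,0.25,0,0],[0,0,0,0,0.25,0,0]]'; python3 -c "
from h import *
print(sense()['wrist_torque'].round(3))"; python3 go.py .5048 -.2802 .063 -7.3
```

```text
clock: 15.25
tcp_pos: [0.5049, -0.2807, 0.063]
tcp_rot: [-0.784, 1.57, -1.959]
wrist_force: [-0.6, -1.4, 1.7]
gripper_width: 0.0532
[-0.287  0.063 -0.046]
row [-0.      0.0005 -0.0018  0.2497  0.0005  0.0003]
yaw now 22.66 [ 0.5049 -0.2807  0.063 ] [-0.6 -1.4  1.7] j7 1.23
```

```bash
python3 -m crank '[[0,0,0,0,0.045,0,0],[0,0,0,0,0.09,0,0],[0,0,0,0,0.135,0,0],[0,0,0,0,0.18,0,0],[0,0,0,0,0.215,0,0],[0,0,0,0,0.25,0,0],[0,0,0,0,0.25,0,0]]'; python3 -c "
from h import *
print(sense()['wrist_torque'].round(3))"; python3 go.py .5048 -.2802 .063 -38.5
python3 - <<'E'
from fit import *
N=(.5045,-.28)
for n in ['top','scene']:
    k=camera(n); P=cloud(k); Q=sel(P,N,.05,.026,.045);print('body',len(Q),sq(Q[:,:2],.024,N,0) if len(Q)>20 else '')
    for q,z in [('index_line',.054),('ring_line',.09)]:
        for r in spot_point(q,n)[:2]:
            e=at_z(k,r['location'],z)[:2]-N; print(n,q,round(r['p'],2),np.array(r['location']).round(1),'ang',np.degrees(np.arctan2(e[1],e[0])).round(1),'r',np.hypot(*e).round(4))
E
```

```text
clock: 15.95
tcp_pos: [0.5047, -0.2809, 0.063]
tcp_rot: [-0.278, 1.569, -1.977]
wrist_force: [-2.8, -1.0, 2.0]
gripper_width: 0.0536
[-0.343  0.566 -0.002]
row [ 0.000e+00 -1.000e-04 -3.000e-03  2.601e-01  8.000e-04  0.000e+00]
yaw now -7.29 [ 0.5047 -0.2809  0.063 ] [-2.8 -1.   2. ] j7 0.81
body 28 [ 505.36 -279.35   -1.71    0.51]
top index_line 0.63 [448.1 223.4] ang -1.4 r 0.0247
top ring_line 0.76 [443.5 223.6] ang 43.3 r 0.0296
top ring_line 0.2 [451.3 234. ] ang 83.6 r 0.0054
body 137 [ 504.47 -279.71   -0.76    1.12]
scene index_line 0.98 [194.  209.2] ang -9.0 r 0.0362
scene index_line 0.41 [239.6 265.3] ang 25.2 r 0.2469
scene ring_line 0.51 [202.1 190.4] ang 52.2 r 0.0216
```

```bash
python3 -m crank '[[0,0,0,0,0.045,0,0],[0,0,0,0,0.09,0,0],[0,0,0,0,0.135,0,0],[0,0,0,0,0.18,0,0],[0,0,0,0,0.215,0,0],[0,0,0,0,0.255,0,0],[0,0,0,0,0.255,0,0]]'; python3 -c "
from h import *
print(sense()['wrist_torque'].round(3))"; python3 -m crank '[[0.3,0,0,0,0,0,0],[0.8,0,0,0,0,0,0],[1,0,0,0,0,0,0],[1,0,0,0,0,0,0],[1,0,0,0,0,0,0],[1,0,0,0,0,0,0],[1,0,0,0,0,0,0]]' && python3 -m crank '[[1,-0.1,0,0,0,0,0],[1,-0.2,0,0,0,0,0],[1,-0.3,0,0,0,0,0],[1,-0.45,0,0,0,0,0],[1,-0.6,0,0,0,0,0],[1,-0.6,0,0,0,0,0]]'; python3 go.py .58 -.42 .22 -38.5
```

```text
clock: 16.95
tcp_pos: [0.5046, -0.2808, 0.063]
tcp_rot: [-0.015, 1.57, -2.248]
wrist_force: [-2.7, -1.1, 3.2]
gripper_width: 0.0535
[-0.193  0.75  -0.05 ]
clock: 17.65
tcp_pos: [0.5047, -0.2807, 0.063]
tcp_rot: [0.018, 1.57, -2.215]
wrist_force: [-0.7, -0.9, 0.5]
gripper_width: 0.088
clock: 18.25
tcp_pos: [0.5067, -0.2825, 0.2175]
tcp_rot: [1.684, 1.564, -0.55]
wrist_force: [-0.5, -0.3, 0.5]
gripper_width: 0.0878
row [-6.300e-03  5.693e-01  2.532e-01  4.500e-03 -4.000e-04 -3.400e-03]
yaw now -37.96 [ 0.5067 -0.2825  0.2175] [-0.5 -0.3  0.5] j7 0.24
```

```bash
python3 -m crank '[[1,-0.05,0.15,0.05,0,0,0],[1,-0.05,0.3,0.12,0,0,0],[1,-0.05,0.45,0.2,0,0,0],[1,-0.05,0.57,0.25,0,0,0],[1,-0.05,0.6,0.25,0,0,0],[1,-0.05,0.6,0.25,0,0,0]]'; python3 - <<'E'
from fit import *
N=(.5045,-.28); m=np.zeros((600,800,3),np.uint8)
for i,n in enumerate(['top','scene']):
    F=[camera(n) for _ in range(3)]; k=F[0]; P=np.vstack([cloud(f) for f in F])
    L=sel(P,N,.03,.117,.13); print(n,'lens top z',np.median(L[:,2]).round(4),rect(L))
    fl=sel(P,N,.031,.050,.058); print('flange z',len(fl), np.median(fl[:,2]).round(4) if len(fl) else '')
    Q=sel(P,N,.05,.026,.045);print('body',len(Q),sq(Q[:,:2],.024,N,0) if len(Q)>20 else '')
    for q,z in [('index_line',.054),('ring_line',.09)]:
        for r in spot_point(q,n)[:2]:
            e=at_z(k,r['location'],z)[:2]-N; print(n,q,round(r['p'],2),np.array(r['location']).round(1),'ang',np.degrees(np.arctan2(e[1],e[0])).round(1),'r',np.hypot(*e).round(4))
    for z,h in ((.054,'flange'),(.09,'ring')): print(h,[(a,proj(k,(N[0]+.027*np.cos(np.radians(a)),N[1]+.027*np.sin(np.radians(a)),z)).round(1).tolist()) for a in (-30,-10,0,10,30)])
    u,v=proj(k,(*N,.07)).astype(int); a=np.mean([f['color'] for f in F],0).astype(np.uint8)[v-35:v+35,u-35:u+35]; m[:400,400*i:400*i+400]=cv2.resize(a,(400,400),interpolation=cv2.INTER_CUBIC); print(u-35,v-35)
save(cv2.convertScaleAbs(m[:400],alpha=1.8),'f.png')
E
```

```text
clock: 18.85
tcp_pos: [0.5864, -0.4245, 0.2297]
tcp_rot: [1.617, 1.565, -0.616]
wrist_force: [-0.1, -0.2, -0.3]
gripper_width: 0.0875
top lens top z 0.1224 [ 5.057e+02 -2.795e+02  3.510e+01  3.770e+01  1.000e-01]
flange z 422 0.0542
body 90 [ 5.0496e+02 -2.7961e+02 -1.6800e+00  3.0000e-01]
top index_line 0.75 [447.2 223.2] ang 3.0 r 0.0251
top ring_line 0.78 [454.3 219.7] ang -3.8 r 0.0296
flange [(-30, [454.2, 224.0]), (-10, [450.0, 222.5]), (0, [447.8, 222.3]), (10, [445.6, 222.5]), (30, [441.5, 224.0])]
ring [(-30, [460.1, 222.8]), (-10, [455.7, 221.2]), (0, [453.4, 221.0]), (10, [451.1, 221.2]), (30, [446.8, 222.7])]
415 199
scene lens top z 0.1234 [ 506.8 -279.3   37.4   39.1   83. ]
flange z 406 0.0551
body 442 [ 504.83 -279.94   -2.29    1.24]
scene index_line 0.64 [197.1 210.2] ang 2.7 r 0.0402
scene ring_line 0.79 [193.3 194.7] ang -3.7 r 0.0267
flange [(-30, [191.1, 206.0]), (-10, [194.8, 206.6]), (0, [196.8, 206.5]), (10, [198.9, 206.3]), (30, [202.8, 205.1])]
ring [(-30, [188.3, 194.2]), (-10, [192.0, 194.8]), (0, [194.1, 194.7]), (10, [196.1, 194.5]), (30, [200.2, 193.3])]
161 158
```

View pics/f.png

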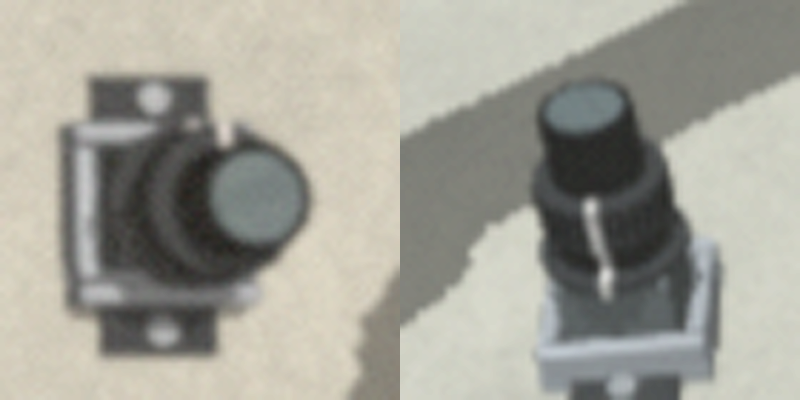

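```bash
python3 -c "
from bench import order
print(order.finish_job())"
```

```text
the job is handed in; nothing more can be done
None
```

The camera now stands lens up in the nest, and the ring line is at the index line. I handed the job in at about 19 s of the 67 s allowed, with the gripper open and clear.

I pinched the front barrel, lifted the camera out of the box, turned it to match the nest and lowered it until it met the floor. I then let go, took the knurled ring and turned it 3 clicks clockwise in three steps of about 30°.

**Last checks:**
- **Seating:** the top of the lens measured 122–123 mm above the table (122 expected) and the flange 54–55 mm (54 expected). The body is turned about 2° within the nest's play.
- **Ring alignment:** after I let go, the scene picture showed the ring line and index line as one continuous line. Their sideways offset in that picture was 2.8 pixels, against 2.7 expected when they line up. The networks' rougher estimates put them about 6–7° apart, much less than one 30° click, so I went with the picture.
- **Bystanders:** I kept the arm well clear of the cup, tiles, brush and lens cap, and the wrist force showed no contact with them. I did not measure their positions again at the end.

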